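# Pack the finished frame rails into the kit tray

## Task

Gather the three finished rails, the ones with a tenon on both ends, into the kit tray on the bench: each lying flat on the floor of the till made for its length, longest rail in the longest till, middle in the middle, shortest in the shortest. Leave the uncut blanks and the rail with only one tenon where they lie.

Things in the scene. Friction and masses are not known exactly. Their poses are not given: they have to be found in the camera images.
- rail_long: finished frame rail of pale wood, 140 mm overall, lying flat: body 100 mm long, 36 mm wide, 40 mm high, with a narrow tenon (tongue) at BOTH ends, each 20 mm long, 14 mm wide, 30 mm high, centred on the end. Origin: centre of the underside; x along the length, z up; both ends alike. Under 120 g; grip across the 36 mm width.
- rail_mid: finished frame rail of pale wood, 110 mm overall, lying flat: body 70 mm long, 36 mm wide, 40 mm high, with a narrow tenon (tongue) at BOTH ends, each 20 mm long, 14 mm wide, 30 mm high, centred on the end. Origin: centre of the underside; x along the length, z up; both ends alike. Under 120 g; grip across the 36 mm width.
- rail_short: finished frame rail of pale wood, 80 mm overall, lying flat: body 40 mm long, 36 mm wide, 40 mm high, with a narrow tenon (tongue) at BOTH ends, each 20 mm long, 14 mm wide, 30 mm high, centred on the end. Origin: centre of the underside; x along the length, z up; both ends alike. Under 120 g; grip across the 36 mm width.
- till_long: open plywood till for the 140 mm rail, inside 164 mm (x) by 56 mm (y), walls and floor 5 mm thick, 16 mm high. Origin: centre of its underside, 9 mm above the bench (inner floor 14 mm, rim 25 mm above the bench); x along its length, z up. The three tills differ only in length; fixed side by side in any order, 80 mm between centres, on one dark wooden tray 196 x 252 x 9 mm.
- till_mid: open plywood till for the 110 mm rail, inside 134 mm (x) by 56 mm (y), walls and floor 5 mm thick, 16 mm high. Origin: centre of its underside, 9 mm above the bench (inner floor 14 mm, rim 25 mm above the bench); x along its length, z up. The three tills differ only in length; fixed side by side in any order, 80 mm between centres, on one dark wooden tray 196 x 252 x 9 mm.
- till_short: open plywood till for the 80 mm rail, inside 104 mm (x) by 56 mm (y), walls and floor 5 mm thick, 16 mm high. Origin: centre of its underside, 9 mm above the bench (inner floor 14 mm, rim 25 mm above the bench); x along its length, z up. The three tills differ only in length; fixed side by side in any order, 80 mm between centres, on one dark wooden tray 196 x 252 x 9 mm.
- blank_long: look-alike, not part of the kit: uncut blank of the same stock, 140 x 36 x 40 mm, plain square ends without tenons. Origin: centre of the underside; x along the length, z up.
- blank_short: look-alike, not part of the kit: uncut blank of the same stock, 80 x 36 x 40 mm, plain square ends without tenons. Origin: centre of the underside; x along the length, z up.
- half_mid: look-alike, not part of the kit: unfinished rail of the same stock, 110 mm overall, with a tenon (20 x 14 x 30 mm) only at its +x end, the other end plain and square. Origin: centre of the underside at mid overall length; x along the length, z up.
Not all that is in view belongs to the job. Leave any purple look-alike of the rail_short alone.

How it is judged:
By the outcome, as a careful person would: the job done as asked, in the order asked, and still so for the second after the job is handed in, with the robot touching nothing.
It also fails if it takes over 90 s, if anything falls off the work surface, if the arm or the gripper's body presses on something with over 40 N, if the wrist force passes 120 N, or if a joint passes its speed limit or range.

## Robot

A 6-joint arm with a two-finger parallel gripper is mounted at the origin on the work surface. World frame = base frame: x ahead of the robot, y to its left, z up, the work surface at z = 0. Lengths are in mm, angles in rad, forces in N, time in s.
With the tool pointing down it reaches from about 375 to 900 mm from the base axis. Payload 3.1 kg.
Tool frame: the origin (TCP) lies between the finger pads; the fingertips stand 25 mm ahead of it and the grasp point (between the pads) lies 6 mm ahead of it; z points along the fingers, y is the line along which they close (so a half turn about z gives the same grasp; the last joint's range is limited). The gripper opens to 85 mm and grips with 20 to 120 N. Pads are 22 mm wide; open, the fingers measure 114 mm over their backs; the gripper's body (76 mm by 85 mm) begins 54 mm behind the grasp point. The pads swing forward as they close: fully open they stand 13 mm farther back than shut.
Start: joints at [-1.452, 0.527, 1.433, -0, 1.181, -0.178], TCP at [183.409, -597.459, 225.21] pointing down, gripper open.
Joint ranges: [-3.08, 3.08], [-0.75, 2.2], [0.22, 2.44], [-1.43, 4.57], [0, 2.65], [-2.85, 2.85]. Speed limits (rad/s): [2.79, 2.79, 3.14, 3.14, 3.14, 3.14].

## Interface

Orientations are given as a 3x3 rotation matrix whose columns are the frame's x, y, z axes.
In Python, from bench import observe, cams, sign_off gives the robot as it stands. The module is installed in compiled form; this text tells all that it offers.
- The arm moves only by the shell command python3 -m pendant 'ROWS'. ROWS is a JSON object of lists of equal length, an entry for each row: "offset": the shift along the tool's x, y, z in cm, a list of three; "rotation": the turn, a rotation vector about the tool's x, y, z in degrees, a list of three; "hand": the opening, from 0 (shut) to 1 (fully open). A call has 1 to 10 rows; each row shifts and turns the commanded pose from where the row before left it, along the tool's axes as they then stand; what a row does not reach is not made up. A row lasts 1/8 s, in which the tool goes at most 62.5 mm and 10.7 degrees, less where a joint would pass 70% of its speed; a pose out of reach is approached as far as the arm can. A call is refused whole if a number of a shift passes 6.25 or a number of a turn 10.7, either way. A call with a gripper value outside its range is refused whole. The fingers move at their own pace and stop on an object; the grip force is fixed at half the most. Time passes only in rows, so rows that do not move let the fingers close. It gives the time, the measured TCP pose, the force, the opening and the grip force at its end, in the units of the state.
- observe(): the state, without advancing time (a new reading comes with each control period).
- cams.grab_frame(name): name is "scene" or "top" or "wrist"; returns a dict with "color" (480x640x3 uint8, red, green, blue), "z_map" (480x640 float32, mm along the optical axis (not along the pixel's ray), 0 where there is no reading), "fx", "fy", "cx", "cy" (pixels), "R" (3x3) and "t" (3): a world point X has camera coordinates R X + t. Camera axes: x right, y down, z forward; pixel columns grow to the right and rows downward; lengths in mm; the calibration is good to about 2 mm. A picture is of the moment at which its call begins.
- sign_off(): hands the job in; it is judged then, once.
Trained networks look in the newest picture that a camera, given by its name, has taken for a name from the list of things; names that differ only in an ending like _2 or _b are one class to them, and where a whole thing is asked for, a point or a joint stands for the part that bears it (a point fixed in the world has none). Each returns a list of dicts, best first, with "score" (0 to 1); they miss things now and then, are a little off and sometimes report something else, mostly with a low value. They report only what shows in the picture. A call takes as long as a camera call. They do not tell look-alikes from the thing itself.
- cams.boxes_of(camera, query): "point" ([x, y, z] in mm, in world coordinates, good to about 4 mm: the middle of the surface that is visible of it).
The state is a dict: "t": time; "q": joint angles; "qvel": joint speeds; "effort": joint torques, N m; "tool_pos": TCP position; "orientation": TCP orientation; "ft_force": force on the tool from outside, world axes, zero at the start; "torque": the same for the moment, N m; "width": finger opening in mm; "finger_force": force on a finger pad.
Only numpy, scipy, OpenCV 4.12 (cv2) and the standard library are available. Lean on these libraries where they do the work, as an engineer would, in place of code of your own. Each camera call takes 0.05 s, during which the arm holds its last target. There are 200 camera calls.

## Working session

There is one attempt and no reset: what is moved stays moved. The work goes in short steps, Python scripts to look and compute and a shell command to move; the robot and the scene stay as the last step left them, time stands still between calls to the robot, and variables do not carry over. Pictures are saved under pics/ and viewed, at most 14 in all, crops included, and the job is handed in when it is done.

```bash
mkdir -p pics; cat > h.py <<'E'
import numpy as np,cv2,pickle
from bench import observe,cams,sign_off
def grab(n,tag):
    f=cams.grab_frame(n); cv2.imwrite(f'pics/{tag}.png',cv2.cvtColor(f['color'],cv2.COLOR_RGB2BGR)); pickle.dump(f,open(f'{tag}.pkl','wb')); return f
def cloud(f):
    z=f['z_map'].astype(float); v,u=np.mgrid[:480,:640]
    P=np.stack([(u-f['cx'])/f['fx']*z,(v-f['cy'])/f['fy']*z,z],-1)
    return (P-np.array(f['t']))@np.array(f['R'])  # R^T (c-t)
E
python3 - <<'E'
from h import *
np.set_printoptions(precision=1,suppress=True)
s=observe();print(s['t'],s['tool_pos'],s['orientation'],s['width'])
for n in('top','scene'):
    f=grab(n,n+'0')
    print(n,f['fx'],np.array(f['R']),f['t'])
    for q in('rail_long','rail_mid','rail_short','till_long','till_mid','till_short','blank_long','blank_short','half_mid'):
        print(q,[(np.round(b['point']).tolist(),round(b['score'],2)) for b in cams.boxes_of(n,q)][:4])
E
```

```text
0.0 [ 183.3 -596.7  224.2] [[ 1.   0.3 -0. ]
 [ 0.3 -1.   0. ]
 [ 0.  -0.  -1. ]] 85.14883333238528
top 440.05198741394963 [[ 0. -1. -0.]
 [-1. -0. -0.]
 [ 0.  0. -1.]] [   8.5  575.9 1074.1]
rail_long [([413.0, -273.0, 43.0], 0.6), ([511.0, -412.0, 36.0], 0.41)]
rail_mid [([616.0, -272.0, 38.0], 0.82)]
rail_short [([517.0, 211.0, 40.0], 0.92), ([771.0, 342.0, 36.0], 0.91), ([605.0, 278.0, 40.0], 0.58)]
till_long [([551.0, 52.0, 17.0], 0.65)]
till_mid [([555.0, -32.0, 11.0], 0.9)]
till_short [([568.0, -111.0, 13.0], 0.64)]
blank_long [([513.0, -413.0, 37.0], 0.84)]
blank_short [([514.0, 410.0, 42.0], 0.65)]
half_mid [([413.0, 286.0, 36.0], 0.62)]
scene 435.7709211688544 [[-0.5  0.9 -0. ]
 [ 0.7  0.4 -0.5]
 [-0.4 -0.3 -0.9]] [ 291.8 -409.1 1324.8]
rail_long [([421.0, -265.0, 39.0], 0.6)]
rail_mid [([622.0, -267.0, 37.0], 0.68)]
rail_short [([779.0, 346.0, 39.0], 0.95), ([523.0, 212.0, 36.0], 0.94), ([615.0, 283.0, 39.0], 0.86)]
till_long []
till_mid [([561.0, -28.0, 16.0], 0.96)]
till_short [([571.0, -107.0, 13.0], 0.56)]
blank_long [([519.0, -410.0, 41.0], 0.56), ([556.0, 48.0, 12.0], 0.54)]
blank_short [([625.0, -270.0, 37.0], 0.69)]
half_mid [([429.0, 286.0, 38.0], 0.84)]
```

```bash
python3 - <<'E'
from h import *
import pickle
f=pickle.load(open('top0.pkl','rb'));P=cloud(f)
z=P[...,2]; ok=(f['z_map']>0)&(P[...,0]>330)
def comps(m,name,amin):
    n,l,st,_=cv2.connectedComponentsWithStats(m.astype(np.uint8))
    for i in range(1,n):
        if st[i,4]<amin: continue
        p=P[l==i]; r=cv2.minAreaRect(p[:,:2].astype(np.float32)); c=f['color'][l==i].mean(0)
        b=cv2.boxPoints(r); e=[b[1]-b[0],b[2]-b[1]]; e=max(e,key=np.linalg.norm)
        print(name,np.round(r[0],1),'size',np.round(sorted(r[1]),1),'long-axis deg %.1f'%(np.degrees(np.arctan2(e[1],e[0]))%180),'z',np.round(np.median(p[:,2]),1),'area',st[i,4],'rgb',c.round())
comps(ok&(z>25)&(z<60),'obj',100)
comps(ok&(z>5)&(z<28),'tray',800)
E
```

```text
obj [861.7 -48.2] size [   3.9 1100.1] long-axis deg 90.0 z 42.8 area 2029 rgb [93. 74. 52.]
obj [765.6 539.5] size [ 75.3 120. ] long-axis deg 55.4 z 44.8 area 1012 rgb [28. 26. 25.]
obj [ 787.3 -101.5] size [25.8 86.1] long-axis deg 6.9 z 26.6 area 231 rgb [86. 85. 84.]
obj [772.2 346.3] size [37.1 80. ] long-axis deg 173.8 z 38.8 area 399 rgb [115.  65. 130.]
obj [ 804.2 -286.9] size [18.  90.7] long-axis deg 95.4 z 26.3 area 127 rgb [175. 144. 106.]
obj [561.  600.6] size [302.7 451.1] long-axis deg 177.9 z 34.8 area 2248 rgb [135. 130. 125.]
obj [ 768.3 -538.1] size [27.7 66. ] long-axis deg 21.5 z 42.6 area 219 rgb [96. 88. 82.]
obj [686.1 428.2] size [53.  53.7] long-axis deg 45.6 z 44.7 area 459 rgb [176. 179. 181.]
obj [ 615.7 -274. ] size [ 37.8 109. ] long-axis deg 5.9 z 39.8 area 593 rgb [166. 136. 100.]
obj [603.2 279.8] size [36.6 78.2] long-axis deg 177.9 z 39.2 area 381 rgb [174. 144. 106.]
obj [ 473.3 -618.7] size [  6.1 286.4] long-axis deg 180.0 z 42.7 area 1075 rgb [98. 78. 55.]
obj [ 508.9 -417. ] size [ 38.4 139.5] long-axis deg 165.3 z 40.3 area 1024 rgb [165. 135.  99.]
obj [512.6 413. ] size [39. 80.] long-axis deg 7.1 z 40.5 area 568 rgb [174. 144. 106.]
obj [511.9 212.4] size [35.5 81.3] long-axis deg 105.0 z 39.7 area 363 rgb [127.  76. 143.]
obj [417.9 287.2] size [ 37.2 109.8] long-axis deg 3.5 z 40.5 area 685 rgb [176. 147. 109.]
obj [ 408.3 -274.2] size [ 37. 140.] long-axis deg 14.2 z 40.3 area 816 rgb [171. 141. 104.]
obj [ 371.5 -418. ] size [45.8 71.1] long-axis deg 40.1 z 32.7 area 589 rgb [155. 120.  86.]
tray [798.2 -50.3] size [ 131.  1095.9] long-axis deg 90.1 z 9.7 area 5372 rgb [160. 138. 104.]
tray [ 797.5 -218.5] size [ 87.8 260.3] long-axis deg 94.9 z 23.7 area 1313 rgb [140. 118.  91.]
tray [556.2 -27.4] size [198.5 259.8] long-axis deg 94.9 z 13.4 area 8057 rgb [144. 119.  91.]
```

View pics/top0.png

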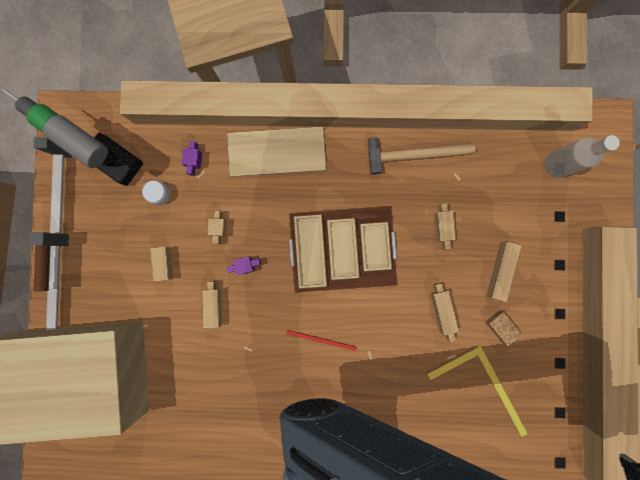

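View pics/scene0.png

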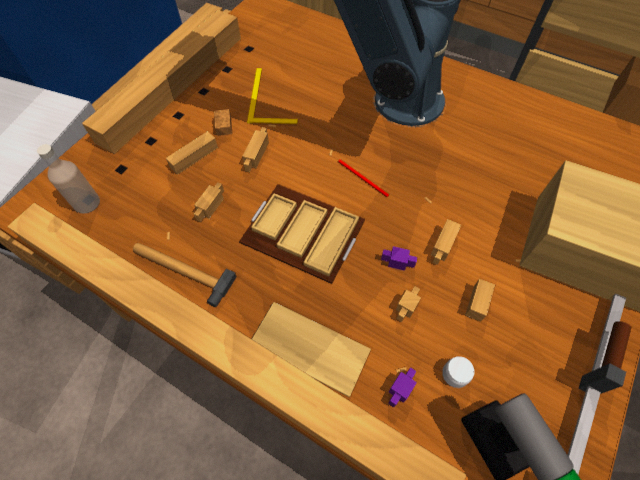

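The top picture shows the tray at px (343,249), with till_long at (311,252), till_mid at (343,249) and till_short at (376,246). The finished rails are rail_long (445,312), rail_mid (447,226) and rail_short (216,227). half_mid is at (210,305), the blanks at (160,263) and (507,271), and the purple decoys at (192,157) and (243,265). The scene picture agrees, with rail_long at (255,149), rail_mid at (208,201) and rail_short at (408,303).

```bash
cat >> h.py <<'E'
def go(x,y,z,yaw):
    s=observe();R=np.array(s['orientation']);p=np.array(s['tool_pos'])
    y0=np.degrees(np.arctan2(R[1,0],R[0,0])); d=(yaw-y0+90)%180-90
    print('t %.1f'%s['t'],'pos',p.round(1),'yaw %.1f'%y0,'q6 %.2f'%s['q'][5],'tilt',R[:,2].round(3),'width %.0f'%s['width'])
    print('offset cm (before turning)',(R.T@(np.array([x,y,z])-p)/10).round(2),'rot about tool z deg %.1f'%(-d))
E
python3 -c "
from h import *
go(408,-274,225,14.5)"
```

```text
t 1.0 pos [ 183.4 -597.4  225.2] yaw 17.1 q6 -0.18 tilt [ 0.  0. -1.] width 86
offset cm (before turning) [ 3.096e+01 -2.433e+01  2.000e-02] rot about tool z deg 2.6
```

```bash
python3 -m pendant '{"offset":[[3.87,-3.04,0],[3.87,-3.04,0],[3.87,-3.04,0],[3.87,-3.04,0],[3.87,-3.04,0],[3.87,-3.04,0],[3.87,-3.04,0],[3.87,-3.04,0],[0,0,0],[0,0,0]],"rotation":[[0,0,0],[0,0,0],[0,0,0],[0,0,0],[0,0,0],[0,0,0],[0,0,0],[0,0,0],[0,0,2.6],[0,0,0]],"hand":[0.8,0.8,0.8,0.8,0.8,0.8,0.8,0.8,0.8,0.8]}'
cat >> h.py <<'E'
def near(f,xy,zlo,zhi,rad=110,amin=300):
    P=cloud(f);z=P[...,2];m=(f['z_map']>0)&(z>zlo)&(z<zhi)&(np.hypot(P[...,0]-xy[0],P[...,1]-xy[1])<rad)
    n,l,st,_=cv2.connectedComponentsWithStats(m.astype(np.uint8))
    for i in range(1,n):
        if st[i,4]<amin: continue
        p=P[l==i]; r=cv2.minAreaRect(p[:,:2].astype(np.float32));b=cv2.boxPoints(r);e=max([b[1]-b[0],b[2]-b[1]],key=np.linalg.norm)
        print('comp',np.round(r[0],1),'size',np.round(sorted(r[1]),1),'deg %.1f'%((np.degrees(np.arctan2(e[1],e[0]))+90)%180-90),'z',np.percentile(p[:,2],[5,50,95]).round(1),'area',st[i,4],'px',st[i,:4])
E
python3 - <<'E'
from h import *
f=grab('wrist','w1'); near(f,(408,-274),20,60)
print((-np.array(f['R']).T@f['t']).round(), np.array(f['R']).round(2).tolist())
go(408,-274,41,14.2)
E
```

```text
t: 2.25
tool_pos: [408.5, -273.7, 225.4]
orientation: [[0.968, 0.252, 0.0], [0.252, -0.968, -0.001], [0.0, 0.001, -1.0]]
ft_force: [-0.0, -0.3, -0.6]
width: 68.5
finger_force: 0.0
comp [ 411.7 -276. ] size [ 36.  139.5] deg 14.4 z [34.3 39.5 40.8] area 5308 px [301 117  43 155]
[ 491. -252.  374.] [[0.25, -0.97, 0.0], [-0.91, -0.24, 0.33], [-0.32, -0.08, -0.94]]
t 2.3 pos [ 408.2 -274.2  225.4] yaw 14.5 q6 0.50 tilt [ 0. -0. -1.] width 68
offset cm (before turning) [-0.02 -0.03 18.44] rot about tool z deg 0.3
```

View pics/w1.png

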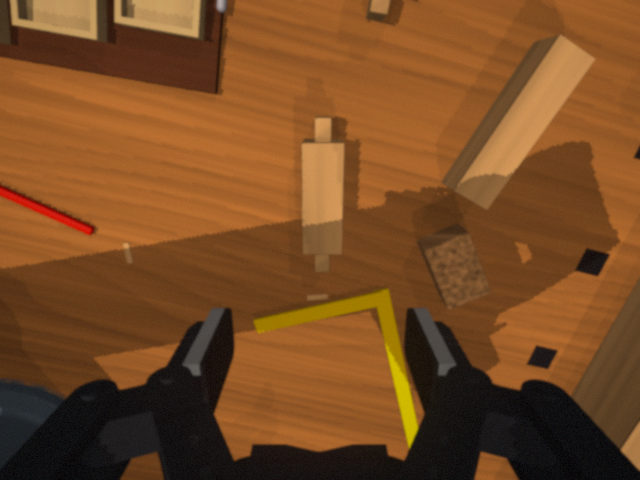

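The wrist picture shows rail_long at about (322,195), with a tenon at both ends and the ruler clear of it. I'm descending to grasp it.

```bash
python3 -m pendant '{"offset":[[0.2,0.2,5],[0,0,5],[0,0,4.4],[0,0,4],[0,0,0],[0,0,0],[0,0,0],[0,0,0],[0,0,0],[0,0,0]],"rotation":[[0,0,0],[0,0,0],[0,0,0],[0,0,0],[0,0,0],[0,0,0],[0,0,0],[0,0,0],[0,0,0],[0,0,0]],"hand":[0.7,0.7,0.7,0.7,0.7,0.3,0.3,0.3,0.3,0.3]}'
python3 -m pendant '{"offset":[[0,0,0],[0,0,0],[0,0,-3],[0,0,-5],[0,0,-4]],"rotation":[[0,0,0],[0,0,0],[0,0,0],[0,0,0],[0,0,0]],"hand":[0.2,0.2,0.2,0.2,0.2]}'
python3 - <<'E'
from h import *
import pickle
np.set_printoptions(suppress=True)
# till positions from top and scene: rim points only
for n in('top0','scene0'):
    f=pickle.load(open(n+'.pkl','rb')); P=cloud(f); z=P[...,2]
    near(f,(557,-28),6,30,190,3000)
    c=np.array([557,-28.]);a=np.radians(4.9);ex=np.array([np.cos(a),np.sin(a)]);ey=np.array([-ex[1],ex[0]])
    q=(P[...,:2]-c)
    u=q@ex;v=q@ey
    for k,name in((80,'long'),(0,'mid'),(-80,'short')):
        m=(z>20)&(z<30)&(abs(u)<90)&(abs(v-k)<37)
        p=P[m][:,:2].astype(np.float32); r=cv2.minAreaRect(p); print(n,name,np.round(r[0],1),np.round(r[1],1),round(r[2],1),'rim z',np.median(z[m]).round(1),m.sum(),
         'floor z',np.median(z[(abs(u)<35)&(abs(v-k)<18)]).round(1))
E
```

```text
t: 3.55
tool_pos: [410.6, -275.6, 41.6]
orientation: [[0.968, 0.25, 0.0], [0.25, -0.968, -0.001], [0.0, 0.001, -1.0]]
ft_force: [-0.6, -0.7, -0.7]
width: 25.8
finger_force: 0.0
t: 4.18
tool_pos: [410.5, -275.5, 162.6]
orientation: [[0.968, 0.25, 0.0], [0.25, -0.968, -0.0], [0.0, 0.0, -1.0]]
ft_force: [0.5, 0.1, 1.0]
width: 17.5
finger_force: 0.0
comp [556.5 -27.6] size [196.9 259.9] deg -84.5 z [ 7.7 13.5 26.1] area 8073 px [289 206 108  87]
top0 long [549.3  52.3] [174.   66.1] 5.1 rim z 25.4 413 floor z 14.8
top0 mid [556.5 -27.5] [144.4  65.9] 5.2 rim z 25.5 350 floor z 14.7
top0 short [ 563.7 -107.1] [113.8  66.3] 5.1 rim z 25.6 318 floor z 14.5
comp [561.1 -29. ] size [199.3 260.5] deg -84.7 z [ 7.7 13.8 25.9] area 6865 px [240 184 125  99]
scene0 long [552.6  50.6] [175.4  67.5] 5.1 rim z 25.0 434 floor z 14.6
scene0 mid [560.9 -28.6] [146.6  68. ] 4.6 rim z 24.7 398 floor z 14.6
scene0 short [ 568.2 -108.4] [118.9  68.2] 5.0 rim z 24.6 328 floor z 14.3
```

The opening went past 36 mm, so the grasp slipped or missed. I'll look again.

```bash
python3 - <<'E'
from h import *
f=grab('wrist','w2'); near(f,(410,-275),20,80)
f=grab('top','t2'); near(f,(410,-275),25,80,110,200)
E
```

```text
comp [ 411.7 -276. ] size [ 36.1 139.8] deg 14.3 z [34.3 39.6 40.8] area 7602 px [294 122  52 184]
comp [ 418.9 -271.3] size [ 37.6 117.5] deg 14.9 z [30.8 40.3 44. ] area 642 px [432 283  24  52]
```

View pics/w2.png

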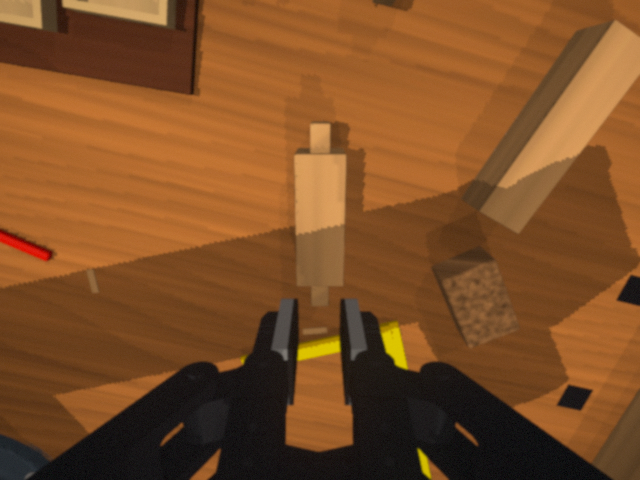

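The rail did not move at all, so the fingers closed clear of it. I'll measure where the fingertips really are.

```bash
python3 - <<'E'
from h import *
import pickle
for n,zl in (('w2',90),('w1',130)):
    f=pickle.load(open(n+'.pkl','rb'));P=cloud(f)
    m=(f['z_map']>0)&(P[...,2]>zl); p=P[m]
    print(n,'lowest z',np.percentile(p[:,2],[0,.5,2,5,20]).round(1))
    for a in (0,1):
        mm=m.copy(); mm[:,:320]&=bool(a==0); mm[:,320:]&=bool(a==1)
        q=P[mm]; print(q[q[:,2]<np.percentile(q[:,2],3)].mean(0).round(1))
f=pickle.load(open('w2.pkl','rb'));P=cloud(f)
for px in((290,302),(350,302),(290,320),(350,320),(290,380),(350,380)): print(px,P[px[1],px[0]].round(1),f['z_map'][px[1],px[0]])
s=observe();print({k:np.round(s[k],2).tolist() for k in('tool_pos','width','finger_force','q')})
E
```

```text
w2 lowest z [167.8 175.4 182.5 194.1 220.7]
[ 414.  -260.7  180. ]
[ 420.8 -287.   180. ]
w1 lowest z [238.2 242.5 248.1 256.3 285.5]
[ 403.3 -237.3  246. ]
[ 421.7 -308.   246.1]
(290, 302) [ 418.1 -262.2  174.9] 152.9164
(350, 302) [ 424.4 -284.7  175.8] 151.83282
(290, 320) [ 418.7 -263.   188.9] 139.5478
(350, 320) [ 424.  -283.8  188.7] 139.75722
(290, 380) [ 406.7 -267.   205.1] 128.39056
(350, 380) [ 413.1 -285.4  207.1] 125.95922
{'tool_pos': [412.56, -277.59, 165.07], 'width': 16.87, 'finger_force': 0.0, 'q': [-0.82, 0.44, 1.82, 0.0, 0.87, 0.5]}
```

```bash
python3 - <<'E'
from h import *
f=grab('scene','s2');P=cloud(f)
d=P-np.array([411,-276,0]);m=(f['z_map']>0)&(P[...,2]>60)&(P[...,2]<330)&(np.hypot(d[...,0],d[...,1])<80)
z=P[...,2][m];print(m.sum(),np.percentile(z,[0,1,3,10]).round(1))
h=np.histogram(z,bins=np.arange(60,330,10));print(list(zip(h[1][:-1].astype(int).tolist(),h[0].tolist())))
v,u=np.nonzero(m);print(u.min(),u.max(),v.min(),v.max())
im=cv2.imread('pics/s2.png')[60:220,150:370];cv2.imwrite('pics/s2c.png',cv2.resize(im,None,fx=3,fy=3))
E
```

```text
1628 [170.2 177.6 185.3 206.7]
[(60, 0), (70, 0), (80, 0), (90, 0), (100, 0), (110, 0), (120, 0), (130, 0), (140, 0), (150, 0), (160, 0), (170, 22), (180, 56), (190, 53), (200, 48), (210, 58), (220, 143), (230, 91), (240, 134), (250, 128), (260, 217), (270, 187), (280, 78), (290, 28), (300, 115), (310, 135)]
214 269 52 110
```

View pics/s2c.png

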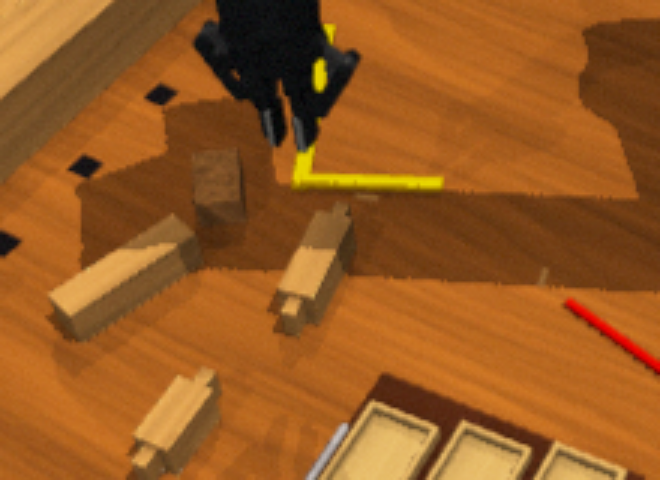

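The crop shows the fingers at about (288,135), plainly high above the rail at (315,270). Both cameras put the fingertips about 30 mm higher than the reported TCP implies. I'll descend in steps and check the tips by camera.

```bash
python3 -m pendant '{"offset":[[0,0,0],[0,0,0],[0,0,5],[0,0,5],[0,0,3.4],[0,0,0],[0,0,0]],"rotation":[[0,0,0],[0,0,0],[0,0,0],[0,0,0],[0,0,0],[0,0,0],[0,0,0]],"hand":[0.7,0.7,0.7,0.7,0.7,0.7,0.7]}'
python3 - <<'E'
from h import *
f=grab('wrist','w3');P=cloud(f); near(f,(410,-275),20,43)
v,u=np.mgrid[:480,:640]
m=(f['z_map']>0)&(f['z_map']<260)&(v>230)
for a in(u<310,u>330):
    q=P[m&a]; q=q[np.hypot(q[:,0]-411,q[:,1]+276)<60]; print(len(q),np.percentile(q[:,2],[0,1,3,10]).round(1),q[q[:,2]<np.percentile(q[:,2],5)].mean(0).round(1))
go(411,-276,10,14.4)
E
```

```text
t: 5.2
tool_pos: [410.6, -275.7, 27.4]
orientation: [[0.968, 0.25, -0.0], [0.25, -0.968, 0.0], [-0.0, -0.0, -1.0]]
ft_force: [0.6, -0.1, -1.0]
width: 59.7
finger_force: 0.0
comp [ 411.4 -276.2] size [ 36.2 140.7] deg 14.4 z [34.2 39.6 40.6] area 23676 px [271 139 100 309]
35520 [-2.3 -1.3 -0.9 -0.3] [ 399.  -238.9   -1. ]
35357 [-2.6 -1.2 -0.9 -0.3] [ 419.5 -314.4   -1. ]
t 5.2 pos [ 411.  -276.1   28. ] yaw 14.5 q6 0.50 tilt [ 0.001 -0.001 -1.   ] width 60
offset cm (before turning) [ 0.   -0.01  1.8 ] rot about tool z deg 0.1
```

View pics/w3.png

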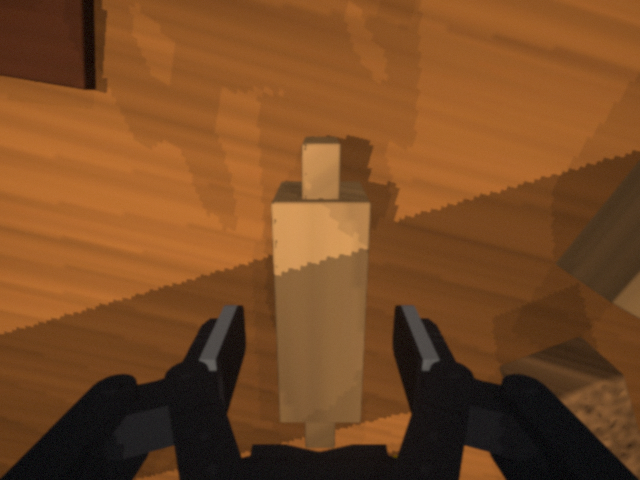

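The wrist picture shows the fingers at (230,340) and (410,340), straddling the rail centred near (320,300), with no contact force. I'll go lower.

```bash
python3 - <<'E'
from h import *
import pickle
f=pickle.load(open('w3.pkl','rb'));P=cloud(f)
for px in((236,312),(405,312),(232,330),(410,330)):print(px,P[px[1],px[0]].round(1))
E
python3 -m pendant '{"offset":[[0,0,0.7],[0,0,0.7],[0,0,0.5],[0,0,0]],"rotation":[[0,0,0],[0,0,0],[0,0,0],[0,0,0]],"hand":[0.7,0.7,0.7,0.7]}'
```

```text
(236, 312) [ 413.8 -243.5   48.2]
(405, 312) [ 429.1 -304.2   47.5]
(232, 330) [ 412.9 -244.3   58.5]
(410, 330) [ 428.7 -303.6   59.1]
t: 5.75
tool_pos: [410.2, -275.3, 7.8]
orientation: [[0.968, 0.25, -0.001], [0.25, -0.968, 0.001], [-0.0, -0.001, -1.0]]
ft_force: [-0.2, 0.8, 0.4]
width: 59.8
finger_force: 0.0
```

```bash
python3 -m pendant '{"offset":[[0,0,0],[0,0,0],[0,0,0],[0,0,0],[0,0,0],[0,0,0]],"rotation":[[0,0,0],[0,0,0],[0,0,0],[0,0,0],[0,0,0],[0,0,0]],"hand":[0.2,0.2,0.2,0.2,0.2,0.2]}'
```

```text
t: 6.5
tool_pos: [410.6, -275.6, 8.5]
orientation: [[0.968, 0.25, 0.0], [0.25, -0.968, -0.0], [0.0, 0.0, -1.0]]
ft_force: [-0.7, 0.6, 6.3]
width: 34.9
finger_force: 61.5
```

```bash
python3 -m pendant '{"offset":[[0,0,-3],[0,0,-5],[2.72,-3.51,-4],[2.72,-3.51,0],[2.72,-3.51,0],[2.72,-3.51,0],[2.72,-3.51,0],[2.72,-3.51,0],[2.72,-3.51,0],[2.72,-3.51,0]],"rotation":[[0,0,0],[0,0,0],[0,0,0],[0,0,0],[0,0,0],[0,0,0],[0,0,0],[0,0,0],[0,0,0],[0,0,0]],"hand":[0.2,0.2,0.2,0.2,0.2,0.2,0.2,0.2,0.2,0.2]}'
python3 -m pendant '{"offset":[[0,0,0],[0,0,0]],"rotation":[[0,0,9.5],[0,0,0]],"hand":[0.2,0.2]}'
cat >> h.py <<'E'
def tills(f,c,rows=((80,'long'),(0,'mid'),(-80,'short'))):
    P=cloud(f);z=P[...,2];a=np.radians(5.0);ex=np.array([np.cos(a),np.sin(a)]);ey=np.array([-ex[1],ex[0]])
    q=P[...,:2]-np.array(c);u=q@ex;v=q@ey
    for k,name in rows:
        m=(f['z_map']>0)&(z>21)&(z<29)&(abs(u)<95)&(abs(v-k)<39)
        if m.sum()<50: continue
        r=cv2.minAreaRect(P[m][:,:2].astype(np.float32)); print('till',name,np.round(r[0],1),np.round(r[1],1),round(r[2],1),'rim',np.median(z[m]).round(1),m.sum())
E
python3 - <<'E'
from h import *
f=grab('wrist','w4'); tills(f,(558.5,-28)); near(f,(551,51),90,175,110,1000)
go(551.5,51,24,5)
E
```

```text
t: 7.75
tool_pos: [551.0, 52.1, 127.5]
orientation: [[0.968, 0.25, -0.001], [0.25, -0.968, -0.0], [-0.001, -0.0, -1.0]]
ft_force: [0.6, -0.3, -1.1]
width: 34.9
finger_force: 61.0
t: 8.0
tool_pos: [550.5, 51.4, 127.5]
orientation: [[0.996, 0.09, -0.002], [0.09, -0.996, 0.0], [-0.002, -0.0, -1.0]]
ft_force: [-0.2, -0.5, -1.7]
width: 34.5
finger_force: 60.9
till long [605.3  55.7] [68.4 66.3] 5.2 rim 24.6 2599
till mid [559.7 -28.9] [144.7  66.9] 5.1 rim 24.6 5009
till short [ 566.9 -108.5] [114.8  67.9] 5.2 rim 24.5 4928
comp [563.2  54.2] size [ 60.2 114.1] deg 20.9 z [147.5 158.5 167.4] area 32957 px [223 140 192 311]
t 8.1 pos [550.4  50.8 127.6] yaw 5.1 q6 1.37 tilt [-0.001  0.    -1.   ] width 35
offset cm (before turning) [ 1.200e-01 -1.000e-02  1.036e+01] rot about tool z deg 0.1
```

View pics/w4.png

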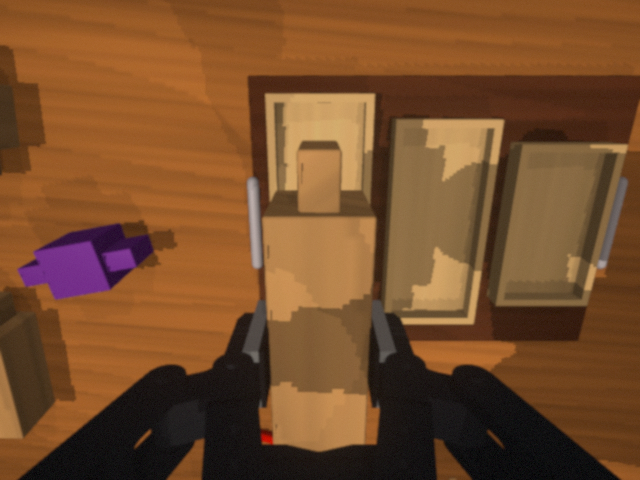

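The picture shows the held rail at about (320,300), over the long till, whose far end is visible at (320,95). The wrist-camera fit puts till_long at about (552.5,51). I'm lowering it.

```bash
python3 -m pendant '{"offset":[[0.1,0,4],[0,0,4],[0,0,1.7],[0,0,0.7],[0,0,0],[0,0,0],[0,0,0],[0,0,0],[0,0,-4],[0,0,-5]],"rotation":[[0,0,0],[0,0,0],[0,0,0],[0,0,0],[0,0,0],[0,0,0],[0,0,0],[0,0,0],[0,0,0],[0,0,0]],"hand":[0.2,0.2,0.2,0.2,0.2,0.65,0.65,0.65,0.65,0.65]}'
python3 - <<'E'
from h import *
f=grab('wrist','w5'); near(f,(552,51),40,60); near(f,(616,-274),20,50)
go(617,-275,118,5.9)
E
```

```text
t: 9.3
tool_pos: [551.1, 50.9, 114.4]
orientation: [[0.996, 0.087, -0.003], [0.087, -0.996, 0.0], [-0.003, -0.001, -1.0]]
ft_force: [0.8, -0.5, -0.2]
width: 55.7
finger_force: 0.0
comp [553.8  50.6] size [ 36.2 140. ] deg 5.0 z [48.4 53.6 54.7] area 11869 px [286 125  68 226]
t 9.3 pos [555.5  50.7 121.2] yaw 5.0 q6 1.37 tilt [ 0.01  -0.001 -1.   ] width 56
offset cm (before turning) [ 3.28 32.98  0.42] rot about tool z deg -0.9
```

```bash
python3 -m pendant '{"offset":[[0.47,4.71,0],[0.47,4.71,0],[0.47,4.71,0],[0.47,4.71,0],[0.47,4.71,0],[0.47,4.71,0],[0.47,4.71,0],[0,0,0],[0,0,0]],"rotation":[[0,0,0],[0,0,0],[0,0,0],[0,0,0],[0,0,0],[0,0,0],[0,0,0],[0,0,-0.9],[0,0,0]],"hand":[0.7,0.7,0.7,0.7,0.7,0.7,0.7,0.7,0.7]}'
python3 - <<'E'
from h import *
f=grab('wrist','w6'); near(f,(616,-274),20,50)
go(618,-275,8,5.9)
E
```

```text
t: 10.48
tool_pos: [612.7, -274.2, 113.9]
orientation: [[0.995, 0.102, -0.001], [0.102, -0.995, 0.001], [-0.001, -0.001, -1.0]]
ft_force: [0.1, -0.1, 0.2]
width: 59.8
finger_force: 0.0
comp [ 618.7 -275.3] size [ 36.1 110.3] deg 5.3 z [33.9 39.5 40.7] area 8139 px [291 143  63 172]
t 10.5 pos [ 612.7 -273.5  113.9] yaw 5.9 q6 0.88 tilt [-0.001  0.001 -1.   ] width 60
offset cm (before turning) [ 0.53  0.22 10.59] rot about tool z deg -0.0
```

```bash
python3 -m pendant '{"offset":[[0.55,0.2,0],[0,0,4],[0,0,4],[0,0,1.8],[0,0,0.8],[0,0,0],[0,0,0],[0,0,0],[0,0,0],[0,0,0]],"rotation":[[0,0,0.5],[0,0,0],[0,0,0],[0,0,0],[0,0,0],[0,0,0],[0,0,0],[0,0,0],[0,0,0],[0,0,0]],"hand":[0.7,0.7,0.7,0.7,0.7,0.7,0.2,0.2,0.2,0.2]}'
python3 -m pendant '{"offset":[[0,0,0],[0,0,-3],[0,0,-5],[0,0,-4],[0,0,0]],"rotation":[[0,0,0],[0,0,0],[0,0,0],[0,0,0],[0,0,0]],"hand":[0.2,0.2,0.2,0.2,0.2]}'
python3 -c "
from h import *
go(559.4,-28.9,23,5)"
```

```text
t: 11.78
tool_pos: [620.2, -277.1, 10.0]
orientation: [[0.996, 0.093, 0.003], [0.093, -0.996, -0.002], [0.003, 0.002, -1.0]]
ft_force: [0.0, -0.2, 5.9]
width: 35.1
finger_force: 61.4
t: 12.4
tool_pos: [621.2, -277.7, 132.4]
orientation: [[0.996, 0.093, 0.007], [0.094, -0.996, -0.005], [0.007, 0.005, -1.0]]
ft_force: [0.1, -0.5, -1.5]
width: 34.9
finger_force: 60.7
t 12.4 pos [ 621.2 -277.7  132.4] yaw 5.4 q6 0.89 tilt [ 0.007 -0.005 -1.   ] width 35
offset cm (before turning) [ -3.9  -25.41  10.79] rot about tool z deg 0.4
```

```bash
python3 -m pendant '{"offset":[[-0.63,-4.23,0],[-0.63,-4.23,0],[-0.63,-4.23,0],[-0.63,-4.23,0],[-0.63,-4.23,0],[-0.63,-4.23,0],[0,0,0],[0,0,0]],"rotation":[[0,0,0],[0,0,0],[0,0,0],[0,0,0],[0,0,0],[0,0,0],[0,0,0.4],[0,0,0]],"hand":[0.2,0.2,0.2,0.2,0.2,0.2,0.2,0.2]}'
python3 - <<'E'
from h import *
f=grab('wrist','w7'); tills(f,(558.5,-28)); near(f,(559,-29),145,185,110,1000)
go(560.5,-28.9,24,5)
E
```

```text
t: 13.4
tool_pos: [557.4, -27.3, 127.4]
orientation: [[0.996, 0.087, -0.001], [0.087, -0.996, -0.0], [-0.001, 0.0, -1.0]]
ft_force: [0.2, -1.4, 0.0]
width: 34.9
finger_force: 60.7
till long [552.1  51.2] [174.5  67.1] 5.1 rim 24.6 5276
till mid [588.  -26.2] [87.6 66.3] 5.2 rim 24.6 2802
till short [ 566.8 -108.4] [114.9  66.7] 5.1 rim 24.6 4361
comp [560.  -26.8] size [83.2 83.6] deg 50.8 z [151.3 157.2 181.9] area 28717 px [142 196 355 255]
t 13.4 pos [557.8 -27.8 127.6] yaw 4.9 q6 1.24 tilt [-0. -0. -1.] width 34
offset cm (before turning) [ 0.26  0.13 10.36] rot about tool z deg -0.1
```

View pics/w7.png

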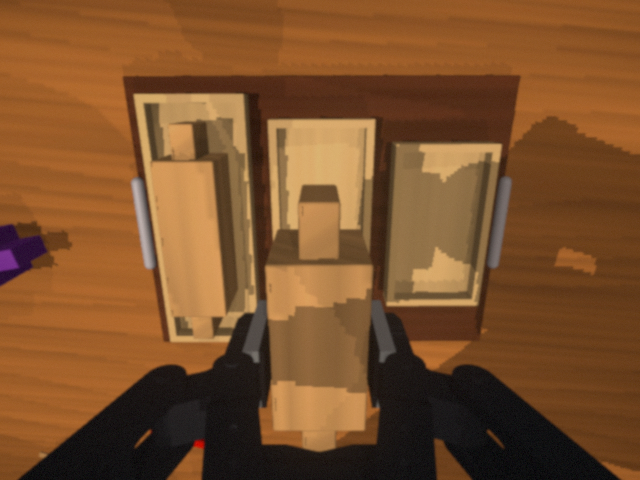

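rail_long sits inside its till at about (195,230). The held rail_mid at (320,310) lines up with the middle till.

```bash
python3 -m pendant '{"offset":[[0.25,0.1,4],[0,0,4],[0,0,1.7],[0,0,0.7],[0,0,0],[0,0,0],[0,0,0],[0,0,0],[0,0,-4],[0,0,-5]],"rotation":[[0,0,0],[0,0,0],[0,0,0],[0,0,0],[0,0,0],[0,0,0],[0,0,0],[0,0,0],[0,0,0],[0,0,0]],"hand":[0.2,0.2,0.2,0.2,0.2,0.6,0.6,0.6,0.6,0.6]}'
python3 - <<'E'
from h import *
f=grab('wrist','w8'); near(f,(559,-28),40,60)
go(605,279,118,-2.1)
E
```

```text
t: 14.7
tool_pos: [559.3, -27.7, 114.1]
orientation: [[0.996, 0.087, -0.003], [0.087, -0.996, 0.001], [-0.003, -0.001, -1.0]]
ft_force: [1.4, 0.2, 0.2]
width: 51.0
finger_force: 0.0
comp [553.6  50.3] size [ 36.7 140.3] deg 4.9 z [45.9 53.5 54.6] area 12761 px [139 127  87 226]
comp [560.4 -28.6] size [ 36.1 109.8] deg 4.9 z [48.1 53.5 54.6] area 8818 px [288 156  66 177]
t 14.8 pos [563.7 -28.5 121.1] yaw 5.0 q6 1.24 tilt [ 0.01  -0.002 -1.   ] width 51
offset cm (before turning) [  6.79 -30.27   0.27] rot about tool z deg 7.1
```

```bash
python3 -m pendant '{"offset":[[0.99,-4.33,0],[0.99,-4.33,0],[0.99,-4.33,0],[0.99,-4.33,0],[0.99,-4.33,0],[0.99,-4.33,0],[0.99,-4.33,0],[0,0,0],[0,0,0]],"rotation":[[0,0,0],[0,0,0],[0,0,0],[0,0,0],[0,0,0],[0,0,0],[0,0,0],[0,0,7.1],[0,0,0]],"hand":[0.7,0.7,0.7,0.7,0.7,0.7,0.7,0.7,0.7]}'
python3 - <<'E'
from h import *
f=grab('wrist','w9'); near(f,(605,279),20,50)
go(606,279,8,-2.1)
E
```

```text
t: 15.88
tool_pos: [602.6, 280.7, 113.9]
orientation: [[0.999, -0.035, -0.0], [-0.035, -0.999, -0.0], [-0.0, 0.0, -1.0]]
ft_force: [-0.3, -0.9, 0.1]
width: 59.9
finger_force: 0.0
comp [607.2 279. ] size [36.  80.1] deg -1.6 z [33.1 39.3 40.6] area 5412 px [291 170  61 127]
comp [514.5 239.9] size [22.3 26.1] deg -68.8 z [21.9 34.1 39.2] area 894 px [363 334  37  48]
t 15.9 pos [602.7 280.1 113.9] yaw -2.0 q6 1.87 tilt [-0.001 -0.    -1.   ] width 59
offset cm (before turning) [ 0.34  0.09 10.59] rot about tool z deg 0.1
```

View pics/w9.png

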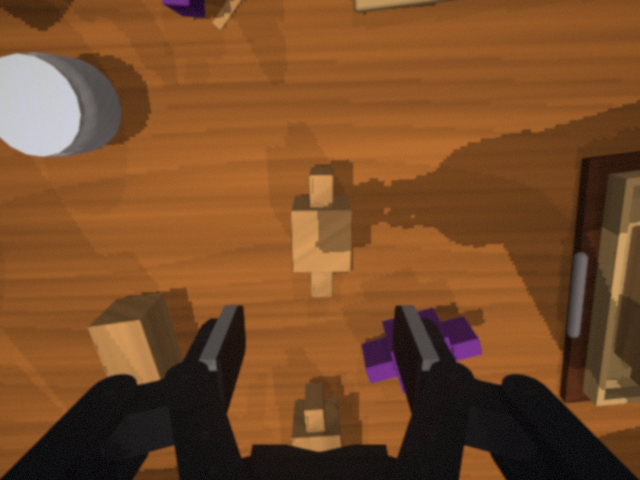

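rail_short is at about (322,232), with tenons at both ends. The purple decoy at (420,345) is clear of the descent.

```bash
python3 -m pendant '{"offset":[[0.4,0.1,0],[0,0,4],[0,0,4],[0,0,1.8],[0,0,0.8],[0,0,0],[0,0,0],[0,0,0],[0,0,0],[0,0,0]],"rotation":[[0,0,-0.4],[0,0,0],[0,0,0],[0,0,0],[0,0,0],[0,0,0],[0,0,0],[0,0,0],[0,0,0],[0,0,0]],"hand":[0.7,0.7,0.7,0.7,0.7,0.7,0.2,0.2,0.2,0.2]}'
python3 -m pendant '{"offset":[[0,0,0],[0,0,-3],[0,0,-5],[0,0,-4],[0,0,0]],"rotation":[[0,0,0],[0,0,0],[0,0,0],[0,0,0],[0,0,0]],"hand":[0.2,0.2,0.2,0.2,0.2]}'
python3 -c "
from h import *
go(567,-108.5,24,5)"
```

```text
t: 17.18
tool_pos: [608.3, 279.4, 10.0]
orientation: [[1.0, -0.03, 0.003], [-0.03, -1.0, 0.001], [0.003, -0.001, -1.0]]
ft_force: [0.3, 0.2, 6.0]
width: 35.0
finger_force: 61.2
t: 17.8
tool_pos: [609.5, 279.8, 132.4]
orientation: [[1.0, -0.03, 0.008], [-0.03, -1.0, 0.002], [0.008, -0.002, -1.0]]
ft_force: [0.3, 1.1, -1.6]
width: 34.7
finger_force: 60.5
t 17.8 pos [609.5 279.8 132.4] yaw -1.7 q6 1.86 tilt [ 0.008  0.002 -1.   ] width 35
offset cm (before turning) [-3.16 38.96 10.72] rot about tool z deg -6.7
```

```bash
python3 -m pendant '{"offset":[[-0.38,4.87,0],[-0.38,4.87,0],[-0.38,4.87,0],[-0.38,4.87,0],[-0.38,4.87,0],[-0.38,4.87,0],[-0.38,4.87,0],[-0.38,4.87,0],[0,0,0],[0,0,0]],"rotation":[[0,0,0],[0,0,0],[0,0,0],[0,0,0],[0,0,0],[0,0,0],[0,0,0],[0,0,0],[0,0,-6.7],[0,0,0]],"hand":[0.2,0.2,0.2,0.2,0.2,0.2,0.2,0.2,0.2,0.2]}'
python3 - <<'E'
from h import *
f=grab('wrist','w10'); tills(f,(559.7,-28.9),((-80,'short'),)); near(f,(567,-108),145,165,110,1000)
go(567.5,-108.5,24,5)
E
```

```text
t: 19.05
tool_pos: [563.5, -109.8, 126.8]
orientation: [[0.996, 0.084, -0.003], [0.084, -0.996, 0.001], [-0.003, -0.002, -1.0]]
ft_force: [-0.7, 0.4, -0.8]
width: 35.0
finger_force: 60.5
till short [ 574.  -107.7] [100.5  66.3] 5.2 rim 24.6 2897
comp [ 562.8 -110.3] size [58.7 71.5] deg 42.4 z [149.3 156.3 160.3] area 16273 px [226 238 187 192]
t 19.1 pos [ 563.7 -109.2  127. ] yaw 4.8 q6 1.10 tilt [-0.003  0.001 -1.   ] width 35
offset cm (before turning) [ 0.41 -0.03 10.3 ] rot about tool z deg -0.2
```

View pics/w10.png

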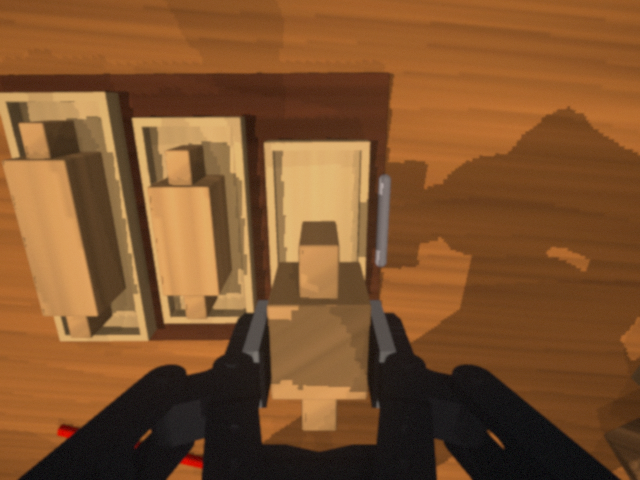

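The held rail_short at (320,320) lines up with the short till at (320,145). The other two rails lie in their tills.

```bash
python3 -m pendant '{"offset":[[0.4,-0.05,4],[0,0,4],[0,0,1.7],[0,0,0.6],[0,0,0],[0,0,0],[0,0,0],[0,0,0],[0,0,-4],[0,0,-5]],"rotation":[[0,0,0],[0,0,0],[0,0,0],[0,0,0],[0,0,0],[0,0,0],[0,0,0],[0,0,0],[0,0,0],[0,0,0]],"hand":[0.2,0.2,0.2,0.2,0.2,0.6,0.6,0.6,0.6,0.6]}'
python3 -m pendant '{"offset":[[0,0,-5],[0,0,-5],[-3,0,0],[-4,0,0],[0,0,0],[0,0,0]],"rotation":[[0,0,0],[0,0,0],[0,0,0],[0,0,0],[0,0,0],[0,0,0]],"hand":[0.6,0.6,0.6,0.6,0.6,0.6]}'
python3 - <<'E'
from h import *
f=grab('wrist','w11'); near(f,(559,-28),40,60,160); tills(f,(559.7,-28.9))
s=observe();print(s['t'],s['qvel'])
E
```

```text
t: 20.35
tool_pos: [567.8, -108.5, 115.3]
orientation: [[0.996, 0.086, -0.003], [0.086, -0.996, 0.001], [-0.003, -0.001, -1.0]]
ft_force: [0.5, 0.6, -0.9]
width: 51.3
finger_force: 0.0
t: 21.1
tool_pos: [499.8, -115.2, 215.7]
orientation: [[0.996, 0.086, 0.002], [0.086, -0.996, -0.001], [0.002, 0.001, -1.0]]
ft_force: [-0.3, 0.1, -1.8]
width: 51.1
finger_force: 0.0
comp [553.8  50.4] size [ 37.5 139.6] deg 4.8 z [44.1 53.2 54.7] area 8541 px [ 72  24  77 188]
comp [560.2 -28.7] size [ 36.4 109.8] deg 4.8 z [47.1 53.3 54.7] area 5833 px [185  47  57 148]
comp [ 568.3 -109.2] size [35.7 79.2] deg 4.6 z [47.8 53.3 54.7] area 3516 px [295  68  48 107]
till long [552.2  50.8] [174.6  67.4] 5.3 rim 24.4 4005
till mid [560.  -28.5] [144.2  66.9] 5.2 rim 24.5 3673
till short [ 567.2 -108.2] [113.8  66.2] 5.1 rim 24.6 2712
21.15 [ 0.00391029  0.01055378 -0.00926606 -0.00118847  0.00388796 -0.00182744]
```

View pics/w11.png

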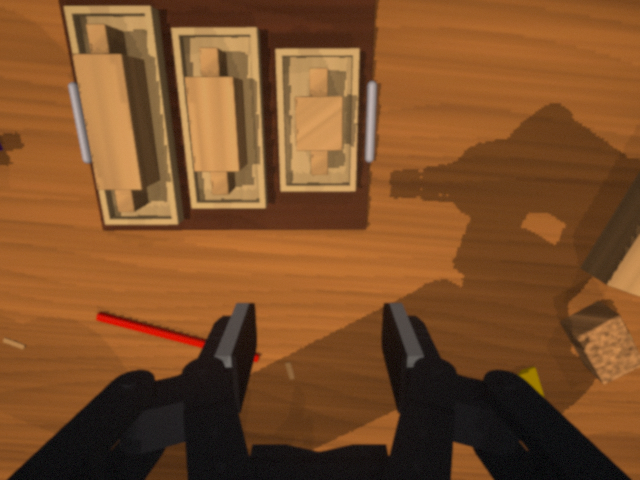

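All three rails lie flat in their tills, at about (110,120), (213,122) and (318,120), and the gripper is clear. I'm handing in.

```bash
python3 -c "
from bench import sign_off
print(sign_off())"
```

```text
the job is handed in; nothing more can be done
None
```

The job is handed in at about 21 s: all three finished rails lie flat in their matching tills, and I didn't touch the blanks, the one-tenon rail or the purple look-alikes; the first grasp on the long rail closed above it without moving it, because the fingertips sat about 30 mm higher than the reported tool position implied.

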